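# Put the jig kit back on its right boards

### The job

The four parts of the hold-down jig lie on the wrong kit boards. Move each one to the middle of its own board: the star knob to the round one, the clamp bracket to the long one, the wooden stop block to the square one and the bolt to the six-sided one, the same way up as it is now, the bracket, block and bolt turned along the outline drawn on the board (either way round). The black rubber mat is free for parking; leave the hex key where it lies.

Things in the scene. Friction and masses are not known exactly. Their poses are not given: they have to be found in the camera images.
- star_knob: black plastic star knob, head 36 mm across and 14 mm high, standing on its head with an 8 mm steel stud pointing up to 40 mm (a collar of 18 mm round the stud from 14 to 18 mm). Can be pinched by the stud, above the collar. Origin: centre of the underside; z is up along the stud.
- clamp_bracket: grey steel clamp bracket with a bow-shaped handle, 40 x 96 x 62 mm high, standing on its narrow foot with the bow upright. For grasping it acts as a solid upright block 26 mm wide (along x), 96 mm long (y), 60 mm high. Weight 130 to 270 g. Origin: centre of the underside; z is up, y runs along the length.
- stop_block: plain beech block (stop block), 38 x 70 x 16 mm high, lying flat. Origin: centre of the underside; z is up, y runs along the length.
- hex_bolt: steel hex bolt lying on its side, 56 mm long, head 15 mm wide, 17 mm high; for grasping it acts as a bar 16 mm wide (x), 56 mm long (y), its top 16 mm up. Origin: centre of the underside; z is up, y runs along the length. It can read 1 mm low.
- round_board: round light-wood kit board, 92 mm diameter, with the small black star outline of the star knob in its centre: the star knob's place. Fixed on the grey base board (12 mm thick, flat on the bench); 4 mm thick: its top is 16 mm above the bench top. Origin: centre of the underside, which lies 12 mm above the bench top, z up; its yaw does not matter.
- long_board: long light-wood kit board, 58 x 124 mm (y along the length), with the black outline of the clamp bracket in its centre and along it: the clamp bracket's place. Fixed on the grey base board (12 mm thick, flat on the bench); 4 mm thick: its top is 16 mm above the bench top. Origin: centre of the underside, which lies 12 mm above the bench top, z up; y is the direction of the outline.
- square_board: square light-wood kit board, 86 x 86 mm, with a black 38 x 70 mm rectangle in its centre: the stop block's place. Fixed on the grey base board (12 mm thick, flat on the bench); 4 mm thick: its top is 16 mm above the bench top. Origin: centre of the underside, which lies 12 mm above the bench top, z up; y is the direction of the rectangle's long side.
- six_sided_board: six-sided light-wood kit board, 102 mm over the corners, with the black outline of the bolt in its centre: the bolt's place. Fixed on the grey base board (12 mm thick, flat on the bench); 4 mm thick: its top is 16 mm above the bench top. Origin: centre of the underside, which lies 12 mm above the bench top, z up; y is the direction of the bolt outline.
- rubber_mat: black ribbed rubber mat, 70 x 110 mm, empty at the start: a free spot to park a part. Fixed on the grey base board (12 mm thick, flat on the bench); 4 mm thick: its top is 16 mm above the bench top. Origin: centre of the underside, which lies 12 mm above the bench top, z up; y along the length.
- hex_key: small steel hex key (L shape, 35 x 86 x 6 mm) lying loose on the base board; a bystander. Origin: centre of the underside, on the base board's top, 12 mm above the bench top.

How it is judged:
At the end, for the whole second after the job is handed in: Each part rests on top of its own board, same way up (tilt under 0.15 rad), within 13 mm of the board's centre; bracket, block and bolt within 0.26 rad of the outline, either way round; all at rest (horizontal distance between star_knob and round_board below 0.013 m and z of star_knob in the frame of round_board between 0 and 0.008 m and angle between each of star_knob, clamp_bracket, stop_block, hex_bolt's own z axis and vertical below 0.15 rad and linear speed of each of star_knob, clamp_bracket, stop_block, hex_bolt below 0.02 m/s and horizontal distance between clamp_bracket and long_board below 0.013 m and z of clamp_bracket in the frame of long_board between 0 and 0.008 m and angle between the y axis of clamp_bracket and the y axis of long_board, either way round below 0.26 rad and horizontal distance between stop_block and square_board below 0.013 m and z of stop_block in the frame of square_board between 0 and 0.008 m and angle between the y axis of stop_block and the y axis of square_board, either way round below 0.26 rad and horizontal distance between hex_bolt and six_sided_board below 0.013 m and z of hex_bolt in the frame of six_sided_board between 0 and 0.008 m and angle between the y axis of hex_bolt and the y axis of six_sided_board, either way round below 0.26 rad); the robot touches nothing.
It fails at once if the hex key is displaced by more than 20 mm (distance of hex_key from where it was at the start of the episode above 0.02 m).
It also fails if it takes over 128 s, if anything falls off the work surface, if the arm or the gripper's body presses on something with over 40 N, if the wrist force passes 120 N, or if a joint passes its speed limit or range.

### The arm

A 6-joint arm with a two-finger parallel gripper is mounted at the origin on a cart in front of the work surface, level with it; the furniture and walls round the work are solid. World frame = base frame: x ahead of the robot, y to its left, z up, the work surface at z = 0. Lengths are in m, angles in rad, forces in N, time in s.
With the tool pointing down it reaches from about 0.425 to 0.95 m from the base axis. Payload 3.5 kg.
Tool frame: the origin (TCP) lies at the very end of the fingers, on their centre line; the grasp point (between the pads) lies 19 mm behind it; z points along the fingers, y is the line along which they close (so a half turn about z gives the same grasp; the last joint's range is limited). The gripper opens to 85 mm and grips with 20 to 120 N. Pads are 22 mm wide; open, the fingers measure 114 mm over their backs; the gripper's body (76 mm by 85 mm) begins 54 mm behind the grasp point. The pads swing forward as they close: fully open they stand 13 mm farther back than shut.
Start: joints at [0.964, 0.286, 1.577, -0, 1.279, -0.15], TCP at [0.298, 0.606, 0.231] pointing down, gripper open.
Joint ranges: [-2.77, 2.77], [-0.9, 2.22], [0.21, 2.48], [-1.53, 4.67], [0.24, 2.81], [-2.84, 2.84]. Speed limits (rad/s): [2.79, 2.79, 3.14, 3.14, 3.14, 3.14].

### API

Orientations are given as a unit quaternion [x, y, z, w].
In Python, from plant import get_state, read_camera, sign_off, recognise gives the robot as it stands.
- The arm moves only by the tool arm_command, never from a script. Its argument "steps" is a list of rows, each an object with "translation": the shift along the tool's x, y, z scaled (see below), a list of three; "twist": the turn, a rotation vector about the tool's x, y, z scaled (see below), a list of three; "fingers": the opening, from -1 (shut) to 1 (fully open). In form: [{"translation": [x, y, z], "twist": [rx, ry, rz], "fingers": fingers}, ...]. A call has 1 to 5 rows; each row is the pose to reach, as a shift and turn from the pose commanded when the call began, along the tool's axes at that moment; what a row does not reach only later rows make up. The controller multiplies each number of a shift by 75 cm and each number of a turn by 60 degrees. A row lasts 1/8 s, in which the tool goes at most 62.5 mm and 10.7 degrees, less where a joint would pass 70% of its speed; a pose out of reach is approached as far as the arm can. A call with a number of a shift or a turn outside -1 to 1 is refused whole. A call with a gripper value outside its range is refused whole. The fingers move at their own pace and stop on an object; "grip_force" is the grip in N (left out, the last holds). Time passes only in rows, so rows that repeat a pose let the fingers close. It gives the time, the measured TCP pose, the force, the opening and the grip force at its end, in the units of the state.
- get_state(): the state, without advancing time (a new reading comes with each control period).
- read_camera(name): name is "side" or "top"; returns a dict with "pixels" (480x640x3 uint8, red, green, blue), "K" (3x3 intrinsics, pixels), "k1" (the pictures are not rectified: a ray, as slopes to the right and down, at radius r is drawn at 1 + k1 r^2 times it, then the intrinsics apply), "R" (3x3) and "t" (3): a world point X has camera coordinates R X + t. Camera axes: x right, y down, z forward; pixel columns grow to the right and rows downward; lengths in m; the calibration is good to about 2 mm. A picture is of the moment at which its call begins. There is no depth.
- sign_off(): hands the job in; it is judged then, once.
Trained networks look in a picture, given as the dict that the camera call returned (one of the last four; its "shot" number tells which), for a name from the list of things; names that differ only in an ending like _2 or _b are one class to them, and where a whole thing is asked for, a point or a joint stands for the part that bears it (a point fixed in the world has none). Each returns a list of dicts, best first, with "conf" (0 to 1); they miss things now and then, are a little off and sometimes report something else, mostly with a low value. They report only what shows in the picture. A call takes as long as a camera call.
- recognise(picture, query): "point" ([row, column] in pixels, amid what is visible of it).
The state is a dict: "time": time; "qpos": joint angles; "dq": joint speeds; "joint_efforts": joint torques, N m; "eef_pos": TCP position; "tcp_rot": TCP orientation; "contact_force": force on the tool from outside, world axes, zero at the start; "wrist_torque": the same for the moment, N m; "opening": opening from 0.0 (shut) to 1.0 (fully open); "finger_force": force on a finger pad.
Only numpy, scipy, OpenCV 4.12 (cv2) and the standard library are available. Lean on these libraries where they do the work, as an engineer would, in place of code of your own. Each camera call takes 0.05 s, during which the arm holds its last target. There are 200 camera calls.

## Working session

There is one attempt and no reset: what is moved stays moved. The work goes in short steps, Python scripts to look and compute and a tool call to move; the robot and the scene stay as the last step left them, time stands still between calls to the robot, and variables do not carry over. Pictures are saved under pics/ and viewed, at most 14 in all, crops included, and the job is handed in when it is done.

Besides the shell and the picture viewer there is one more tool, called after "Call:" as name(argument=value, ...) on one line, values as JSON. arm_command: Moves the arm, as the interface text tells. Shifts and turns lie within -1 to 1; 1 stands for 75 cm of shift or 60 degrees of turn. Its arguments: {"type":"object","properties":{"steps":{"type":"array"},"grip_force":{"type":"number"}},"required":["steps"]}

```bash
ls; mkdir -p pics; cat > h.py <<'E'
import numpy as np, cv2
from plant import get_state, read_camera, recognise
def proj(c,X):
    p=c["R"]@np.asarray(X,float)+c["t"]; s=p[:2]/p[2]; s=s*(1+c["k1"]*(s@s)); return (np.array(c["K"])@[s[0],s[1],1])[:2]
def ray(c,u,v):
    d=np.linalg.inv(c["K"])@[u,v,1]; d=d[:2]; s=d.copy()
    for _ in range(20): s=d/(1+c["k1"]*(s@s))
    R=np.array(c["R"]); return -R.T@c["t"], R.T@np.array([s[0],s[1],1])
def at(c,u,v,z):
    o,d=ray(c,u,v); return (o+d*(z-o[2])/d[2])
E
python3 - <<'E'
from h import *
for n in("top","side"):
    c=read_camera(n); cv2.imwrite(f"pics/{n}0.png",c["pixels"][:,:,::-1])
    print(n,c["K"],c["k1"],-np.array(c["R"]).T@c["t"])
    for q,z in dict(star_knob=.03,clamp_bracket=.045,stop_block=.032,hex_bolt=.028,round_board=.016,long_board=.016,square_board=.016,six_sided_board=.016,rubber_mat=.016,hex_key=.015).items():
        for r in recognise(c,q)[:2]:
            p=r["point"]; print(q,np.round(p),round(r["conf"],2),np.round(at(c,p[1],p[0],z),3))
print(get_state())
E
```

```text
pics
top [[457.18811667   0.         321.55804869]
 [  0.         457.18811667 237.18284774]
 [  0.           0.           1.        ]] -0.06572036031489248 [0.41954329 0.04085071 0.88218187]
star_knob [188. 392.] 0.76 [ 0.668 -0.116  0.03 ]
clamp_bracket [278. 394.] 0.96 [ 0.492 -0.117  0.045]
hex_bolt [276. 256.] 0.53 [0.494 0.14  0.028]
hex_bolt [191. 256.] 0.53 [0.656 0.145 0.028]
round_board [276. 385.] 0.74 [ 0.499 -0.105  0.016]
round_board [195. 322.] 0.56 [0.655 0.017 0.016]
long_board [195. 383.] 0.69 [ 0.657 -0.102  0.016]
square_board [270. 255.] 0.86 [0.505 0.142 0.016]
six_sided_board [194. 259.] 0.88 [0.653 0.141 0.016]
rubber_mat [271. 321.] 0.61 [0.505 0.018 0.016]
hex_key [193. 326.] 0.58 [0.66  0.011 0.015]
side [[624.7075299    0.         323.6357193 ]
 [  0.         624.7075299  234.63856677]
 [  0.           0.           1.        ]] -0.03799857594258684 [0.55148323 0.76567855 0.59678927]
star_knob [182. 270.] 0.78 [ 0.67  -0.108  0.03 ]
clamp_bracket [181. 372.] 0.79 [ 0.5   -0.091  0.045]
stop_block [301. 256.] 0.88 [0.66  0.179 0.032]
hex_bolt [287. 377.] 0.6
[... 401 characters left out ...]
: array([ 9.63988181e-01,  2.86265218e-01,  1.57672538e+00, -4.05039165e-05,
        1.27861069e+00, -1.49977208e-01]), 'dq': array([-4.08249170e-05,  6.59792239e-04, -8.88402075e-04, -9.85041268e-04,
       -8.25136359e-04, -2.25349676e-04]), 'joint_efforts': array([-1.12257871e-04, -4.05961025e+01, -2.92947096e+01, -1.10852300e-04,
        4.98786430e-04, -8.88818832e-07]), 'eef_pos': array([0.2976986 , 0.60577378, 0.23133432]), 'tcp_rot': array([ 2.26428751e-01,  9.74027731e-01, -1.11751841e-05,  1.64272367e-05]), 'contact_force': array([0.87862807, 0.16241029, 0.09146876]), 'wrist_torque': array([-0.00271788,  0.00402548,  0.00667114]), 'finger_force': 0.0, 'opening': 1.0018868980792226}
```

```bash
cat >> h.py <<'E'
S=1.8;X1=.75;Y1=.235
def ortho(c,z=.016,w=790,h=590):
    m=np.zeros((h,w,2),np.float32)
    J,I=np.meshgrid(np.arange(w),np.arange(h))
    P=np.stack([X1-I/S/1000,Y1-J/S/1000,0*I+z],-1)@np.array(c["R"]).T+c["t"]
    s=P[...,:2]/P[...,2:]; s=s*(1+c["k1"]*(s**2).sum(-1,keepdims=True)); K=c["K"]
    m[...,0]=s[...,0]*K[0][0]+K[0][2]; m[...,1]=s[...,1]*K[1][1]+K[1][2]
    return cv2.remap(c["pixels"],m[...,0],m[...,1],cv2.INTER_CUBIC)[:,:,::-1]
E
python3 - <<'E'
from h import *
for n in("top","side"):
    cv2.imwrite(f"pics/o{n}.png",ortho(read_camera(n)))
E
```

```text
(no output)
```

View pics/otop.png

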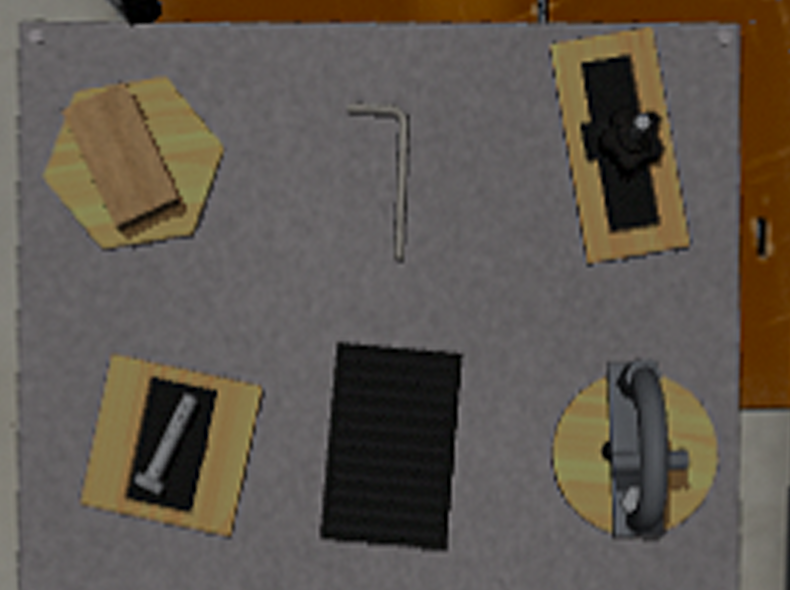

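View pics/side0.png

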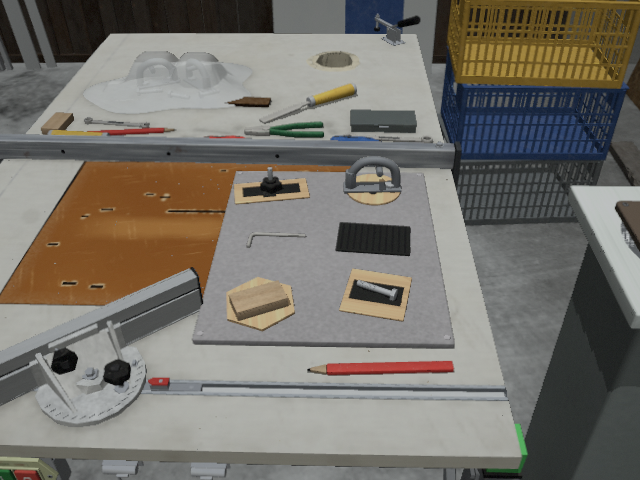

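View pics/oside.png

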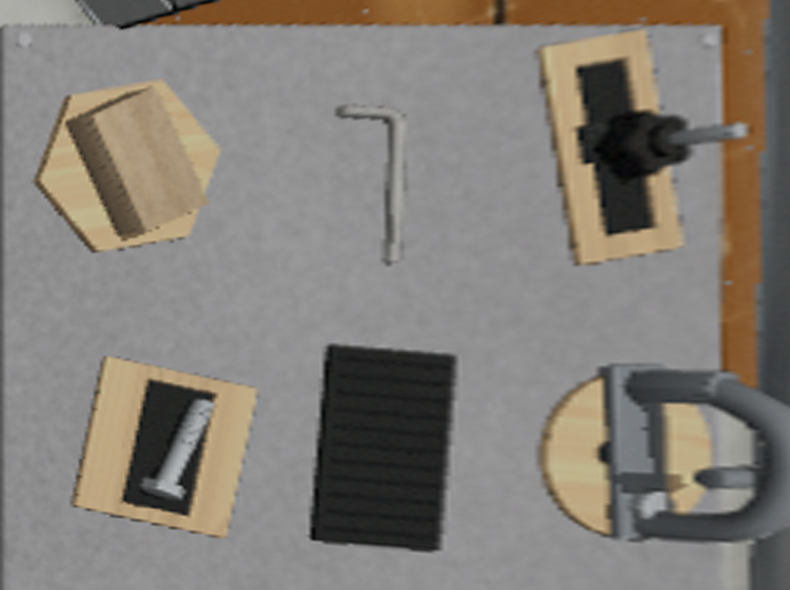

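The top ortho (1.8 px/mm) shows these pixel positions:

| Item | Position (px) | Lies on |
|---|---|---|
| Bolt | (170,443) | square board (172,446) |
| Block | (123,155) | six-sided board (134,164) |
| Knob stud tip | (642,121) | long board (621,146) |
| Bracket | about (634,450) | round board (636,457) |
| Mat | (391,446) | – |
| Hex key | (400,180) | – |

The side ortho reads 3–5 mm different in y, so I average the two.

```bash
cat > plan.py <<'E'
import numpy as np
from scipy.spatial.transform import Rotation as Ro
from plant import get_state
def plan(calls,start=None):
    """calls: list of lists of (x,y,z,phi_deg,fingers,rows); prints rounded rows relative to the call's start."""
    if start is None:
        s=get_state(); p=np.array(s["eef_pos"]); R=Ro.from_quat(s["tcp_rot"]).as_matrix()
        print("at",np.round(p,4)); phi=np.degrees(np.arctan2(R[1,1],R[0,1]))
    else: p,phi=np.array(start[:3],float),start[3]
    for c in calls:
        a=np.radians(phi); R=np.array([[-np.sin(a),np.cos(a),0],[np.cos(a),np.sin(a),0],[0,0,-1]]).copy()
        R[:,0]=np.cross(R[:,1],R[:,2]); p0,ph0=p,phi
        for x,y,z,f,g,n in c:
            t=np.round(R.T@(np.array([x,y,z])-p0)/.75,3); w=round(-(f-ph0)/60,2)
            d=np.linalg.norm(p0+R@t*.75-p)
            print(f"  {n}x t={t.tolist()} tz={w} f={g}  need {max(d/.0625,abs(ph0-w*60-phi)/10.7):.1f}")
            p=p0+R@t*.75; phi=ph0-w*60
        print("  -> ",np.round(p,4),round(phi,1))
E
python3 - <<'E'
from plan import *
B=(.5025,.141);M=(.502,.020)
plan([[(*[.35,.42],.2,66,1,3),(*B,.13,66,1,2)],[(*B,.13,66,1,5)],[(*B,.019,66,1,3),(*B,.019,66,-1,2)],
[(*B,.019,66,-1,3),(*B,.10,66,-1,2)],[(*M,.1,66,-1,3),(*M,.0205,66,-1,2)],[(*M,.0205,66,-1,1),(*M,.0205,66,0,3),(*M,.11,66,1,1)]])
E
```

```text
at [0.2977 0.6058 0.2313]
  3x t=[-0.172, -0.192, 0.042] tz=-0.04 f=1  need 3.1
  2x t=[-0.518, -0.436, 0.135] tz=-0.04 f=1  need 5.2
  ->  [0.5021 0.141  0.1301] 66.2
  5x t=[-0.0, 0.0, 0.0] tz=0.0 f=1  need 0.0
  ->  [0.5021 0.141  0.1301] 66.2
  3x t=[-0.0, 0.0, 0.148] tz=0.0 f=1  need 1.8
  2x t=[-0.0, 0.0, 0.148] tz=0.0 f=-1  need 0.0
  ->  [0.5021 0.141  0.0191] 66.2
  3x t=[-0.0, 0.0, 0.0] tz=0.0 f=-1  need 0.0
  2x t=[-0.0, 0.0, -0.108] tz=0.0 f=-1  need 1.3
  ->  [0.5021 0.141  0.1001] 66.2
  3x t=[-0.065, -0.148, 0.0] tz=0.0 f=-1  need 1.9
  2x t=[-0.065, -0.148, 0.106] tz=0.0 f=-1  need 1.3
  ->  [0.502  0.0197 0.0206] 66.2
  1x t=[0.0, 0.0, 0.0] tz=0.0 f=-1  need 0.0
  3x t=[0.0, 0.0, 0.0] tz=0.0 f=0  need 0.0
  1x t=[0.0, 0.0, -0.119] tz=0.0 f=1  need 1.4
  ->  [0.502  0.0197 0.1098] 66.2
```

Call:
arm_command(steps=[{"translation": [-0.172, -0.192, 0.042], "twist": [0, 0, -0.04], "fingers": 1}, {"translation": [-0.172, -0.192, 0.042], "twist": [0, 0, -0.04], "fingers": 1}, {"translation": [-0.172, -0.192, 0.042], "twist": [0, 0, -0.04], "fingers": 1}, {"translation": [-0.172, -0.192, 0.042], "twist": [0, 0, -0.04], "fingers": 1}, {"translation": [-0.172, -0.192, 0.042], "twist": [0, 0, -0.04], "fingers": 1}], grip_force=40)

```text
time: 1.82
eef_pos: [0.3504, 0.4196, 0.2003]
tcp_rot: [0.207, 0.978, 0.001, 0.0]
contact_force: [-0.2, 1.3, 0.4]
opening: 0.997
finger_force: 0.0
```

```bash
python3 - <<'E'
from plan import *
B=(.5025,.141)
plan([[(*B,.13,66,1,5)]])
E
```

```text
at [0.3504 0.4196 0.2003]
  5x t=[-0.336, -0.258, 0.094] tz=0.0 f=1  need 5.2
  ->  [0.5026 0.1408 0.1298] 66.2
```

Tracking is tight. Next: 5 rows there, with the remainder in the following call.

Call:
arm_command(steps=[{"translation": [-0.336, -0.258, 0.094], "twist": [0, 0, 0], "fingers": 1}, {"translation": [-0.336, -0.258, 0.094], "twist": [0, 0, 0], "fingers": 1}, {"translation": [-0.336, -0.258, 0.094], "twist": [0, 0, 0], "fingers": 1}, {"translation": [-0.336, -0.258, 0.094], "twist": [0, 0, 0], "fingers": 1}, {"translation": [-0.336, -0.258, 0.094], "twist": [0, 0, 0], "fingers": 1}])

```text
time: 2.45
eef_pos: [0.4985, 0.152, 0.1329]
tcp_rot: [0.205, 0.979, 0.001, 0.001]
contact_force: [0.6, 1.0, 0.0]
opening: 1.002
finger_force: 0.0
```

```bash
python3 - <<'E'
from plan import *
from h import *
B=(.5025,.141)
plan([[(*B,.019,66,1,5)]])
for n in("top","side"):
    c=read_camera(n); cv2.imwrite(f"pics/g{n}.png",c["pixels"][120:360,180:440][:,:,::-1].repeat(2,0).repeat(2,1))
    s=get_state(); print(n,proj(c,s["eef_pos"]))
E
```

```text
at [0.4985 0.152  0.1329]
  5x t=[-0.011, -0.011, 0.152] tz=0.01 f=1  need 1.8
  ->  [0.5028 0.1411 0.0189] 65.7
top [245.0931635  265.71476221]
side [382.581529   227.49151925]
```

View pics/gside.png

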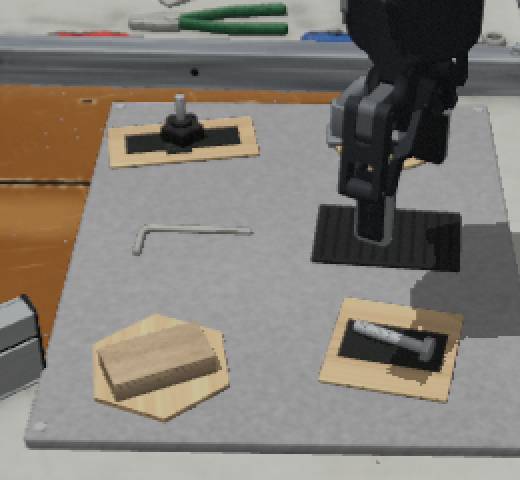

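The side view shows the open gripper above and behind the bolt, whose head is at crop (425,348). The path is clear, so I descend and close.

Call:
arm_command(steps=[{"translation": [-0.011, -0.011, 0.1], "twist": [0, 0, 0.01], "fingers": 1}, {"translation": [-0.011, -0.011, 0.1], "twist": [0, 0, 0.01], "fingers": 1}, {"translation": [-0.011, -0.011, 0.152], "twist": [0, 0, 0.01], "fingers": 1}, {"translation": [-0.011, -0.011, 0.152], "twist": [0, 0, 0.01], "fingers": -1}, {"translation": [-0.011, -0.011, 0.152], "twist": [0, 0, 0.01], "fingers": -1}])

```text
time: 3.18
eef_pos: [0.502, 0.1423, 0.02]
tcp_rot: [0.21, 0.978, 0.0, 0.001]
contact_force: [0.7, -0.1, 0.8]
opening: 0.604
finger_force: 0.0
```

Call:
arm_command(steps=[{"translation": [0, 0, 0], "twist": [0, 0, 0], "fingers": -1}, {"translation": [0, 0, 0], "twist": [0, 0, 0], "fingers": -1}, {"translation": [0, 0, 0], "twist": [0, 0, 0], "fingers": -1}, {"translation": [0, 0, 0], "twist": [0, 0, 0], "fingers": -1}, {"translation": [0, 0, 0], "twist": [0, 0, 0], "fingers": -1}])

```text
time: 3.8
eef_pos: [0.5021, 0.1415, 0.0199]
tcp_rot: [0.211, 0.977, 0.001, 0.001]
contact_force: [-1.3, 0.8, 6.9]
opening: 0.16
finger_force: 40.7
```

```bash
python3 - <<'E'
from plan import *
B=(.5028,.1411);M=(.502,.020);L=(.658,.167)
plan([[(*B,.08,66,-1,1),(*M,.08,66,-1,2),(*M,.0200,66,-1,2)],
[(*M,.0205,66,-1,1),(*M,.0205,66,0,2),(*M,.10,66,1,2)],[(*L,.10,116.5,1,5)],[(*L,.0175,116.5,1,2),(*L,.0175,116.5,-1,3)]],(.5028,.1411,.0189,65.7))
E
```

```text
1x t=[0.0, 0.0, -0.081] tz=-0.0 f=-1  need 1.0
  2x t=[-0.065, -0.148, -0.081] tz=-0.0 f=-1  need 1.9
  2x t=[-0.065, -0.148, -0.001] tz=-0.0 f=-1  need 1.0
  ->  [0.5016 0.0199 0.0196] 65.7
  1x t=[-0.0, 0.0, -0.001] tz=-0.0 f=-1  need 0.0
  2x t=[-0.0, 0.0, -0.001] tz=-0.0 f=0  need 0.0
  2x t=[-0.0, 0.0, -0.107] tz=-0.0 f=1  need 1.3
  ->  [0.5016 0.0199 0.0999] 65.7
  5x t=[-0.109, 0.265, -0.0] tz=-0.85 f=1  need 4.8
  ->  [0.6578 0.1674 0.0999] 116.7
  2x t=[0.0, -0.001, 0.11] tz=0.0 f=1  need 1.3
  3x t=[0.0, -0.001, 0.11] tz=0.0 f=-1  need 0.0
  ->  [0.6582 0.1667 0.0174] 116.7
```

Call:
arm_command(steps=[{"translation": [0, 0, -0.081], "twist": [0, 0, 0], "fingers": -1}, {"translation": [-0.065, -0.148, -0.081], "twist": [0, 0, 0], "fingers": -1}, {"translation": [-0.065, -0.148, -0.081], "twist": [0, 0, 0], "fingers": -1}, {"translation": [-0.065, -0.148, -0.001], "twist": [0, 0, 0], "fingers": -1}, {"translation": [-0.065, -0.148, -0.001], "twist": [0, 0, 0], "fingers": -1}])

```text
time: 4.42
eef_pos: [0.4995, 0.0187, 0.0176]
tcp_rot: [0.212, 0.977, -0.0, -0.001]
contact_force: [-0.4, 0.4, -0.6]
opening: 0.162
finger_force: 46.1
```

Call:
arm_command(steps=[{"translation": [0, 0, -0.001], "twist": [0, 0, 0], "fingers": -1}, {"translation": [0, 0, -0.001], "twist": [0, 0, 0], "fingers": 0}, {"translation": [0, 0, -0.001], "twist": [0, 0, 0], "fingers": 0}, {"translation": [0, 0, -0.107], "twist": [0, 0, 0], "fingers": 1}, {"translation": [0, 0, -0.107], "twist": [0, 0, 0], "fingers": 1}])

```text
time: 5.05
eef_pos: [0.5018, 0.0199, 0.1032]
tcp_rot: [0.211, 0.978, 0.0, 0.004]
contact_force: [0.1, -0.7, 0.3]
opening: 0.9
finger_force: 0.0
```

Call:
arm_command(steps=[{"translation": [-0.109, 0.265, 0], "twist": [0, 0, -0.85], "fingers": 1}, {"translation": [-0.109, 0.265, 0], "twist": [0, 0, -0.85], "fingers": 1}, {"translation": [-0.109, 0.265, 0], "twist": [0, 0, -0.85], "fingers": 1}, {"translation": [-0.109, 0.265, 0], "twist": [0, 0, -0.85], "fingers": 1}, {"translation": [-0.109, 0.265, 0], "twist": [0, 0, -0.85], "fingers": 1}])

```text
time: 5.68
eef_pos: [0.6567, 0.1693, 0.0988]
tcp_rot: [-0.234, 0.972, 0.0, 0.0]
contact_force: [-0.3, 0.2, -0.6]
opening: 1.001
finger_force: 0.0
```

```bash
python3 - <<'E'
from plan import *
L=(.658,.167)
s=get_state();print(s["opening"],s["time"],s["qpos"])
plan([[(*L,.0175,116.5,1,2)]])
from h import *
cv2.imwrite("pics/o2.png",ortho(read_camera("top")))
E
```

```text
1.0006495919897227 5.675 [ 1.02928148e-01  4.19624136e-01  1.65983281e+00  1.51228228e-04
  1.06168670e+00 -1.94014757e+00]
at [0.6567 0.1693 0.0988]
  2x t=[-0.0, -0.004, 0.108] tz=0.01 f=1  need 1.3
  ->  [0.658  0.1666 0.0178] 116.5
```

View pics/o2.png

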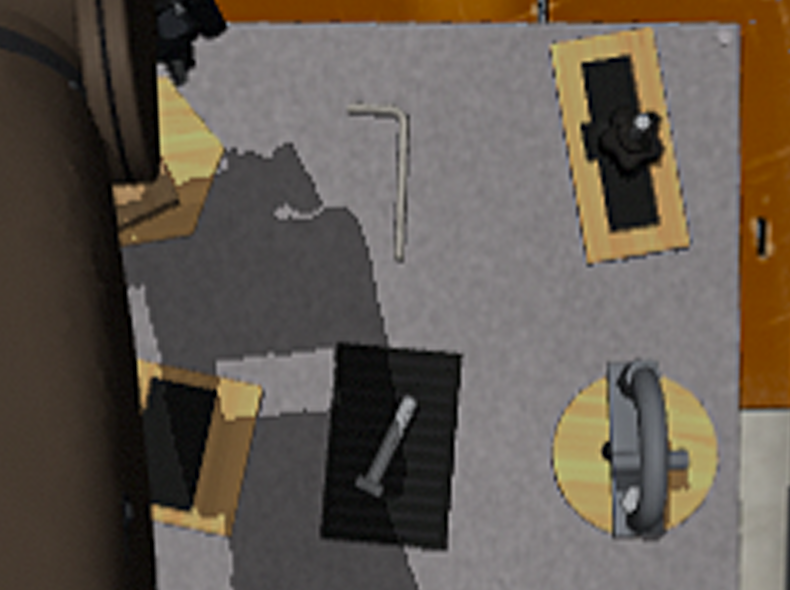

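The bolt is parked at (388,445) on the mat, unrotated. Next is the block.

Call:
arm_command(steps=[{"translation": [0, -0.004, 0.07], "twist": [0, 0, 0.01], "fingers": 1}, {"translation": [0, -0.004, 0.108], "twist": [0, 0, 0.01], "fingers": 1}, {"translation": [0, -0.004, 0.108], "twist": [0, 0, 0.01], "fingers": 1}, {"translation": [0, -0.004, 0.108], "twist": [0, 0, 0.01], "fingers": -1}, {"translation": [0, -0.004, 0.108], "twist": [0, 0, 0.01], "fingers": -1}])

```text
time: 6.35
eef_pos: [0.6587, 0.1648, 0.0206]
tcp_rot: [-0.225, 0.974, -0.0, 0.002]
contact_force: [1.3, 0.6, -0.2]
opening: 0.605
finger_force: 0.0
```

Call:
arm_command(steps=[{"translation": [0, 0, 0], "twist": [0, 0, 0], "fingers": -1}, {"translation": [0, 0, 0], "twist": [0, 0, 0], "fingers": -1}, {"translation": [0, 0, 0], "twist": [0, 0, 0], "fingers": -1}])

```text
time: 6.72
eef_pos: [0.6587, 0.1648, 0.0204]
tcp_rot: [-0.225, 0.974, -0.0, 0.002]
contact_force: [-0.3, -0.1, 6.3]
opening: 0.429
finger_force: 42.2
```

```bash
python3 - <<'E'
from plan import *
L=(.658,.1666);Q=(.502,.1405)
plan([[(*L,.06,116.5,-1,1),(.58,.15,.06,102,-1,2),(*Q,.06,78.5,-1,2)],[(*Q,.06,78.5,-1,2),(*Q,.0185,78.5,-1,3)],
[(*Q,.0185,78.5,.3,3),(*Q,.11,78.5,1,2)]],(.658,.1666,.0178,116.5))
E
```

```text
1x t=[0.0, 0.0, -0.056] tz=-0.0 f=-1  need 0.7
  2x t=[0.103, 0.027, -0.056] tz=0.24 f=-1  need 1.3
  2x t=[0.202, 0.062, -0.056] tz=0.63 f=-1  need 2.2
  ->  [0.5017 0.1406 0.0598] 78.7
  2x t=[-0.0, -0.0, -0.0] tz=0.0 f=-1  need 0.0
  3x t=[-0.0, -0.0, 0.055] tz=0.0 f=-1  need 0.7
  ->  [0.5017 0.1406 0.0186] 78.7
  3x t=[-0.0, -0.0, 0.0] tz=0.0 f=0.3  need 0.0
  2x t=[-0.0, -0.0, -0.122] tz=0.0 f=1  need 1.5
  ->  [0.5017 0.1406 0.11  ] 78.7
```

Call:
arm_command(steps=[{"translation": [0, 0, -0.056], "twist": [0, 0, 0], "fingers": -1}, {"translation": [0.103, 0.027, -0.056], "twist": [0, 0, 0.24], "fingers": -1}, {"translation": [0.103, 0.027, -0.056], "twist": [0, 0, 0.24], "fingers": -1}, {"translation": [0.202, 0.062, -0.056], "twist": [0, 0, 0.63], "fingers": -1}, {"translation": [0.202, 0.062, -0.056], "twist": [0, 0, 0.63], "fingers": -1}])

```text
time: 7.35
eef_pos: [0.4951, 0.1396, 0.0578]
tcp_rot: [0.089, 0.996, -0.001, -0.003]
contact_force: [1.2, -0.2, -0.2]
opening: 0.434
finger_force: 41.5
```

Call:
arm_command(steps=[{"translation": [0.01, 0.003, 0], "twist": [0, 0, 0.03], "fingers": -1}, {"translation": [0.01, 0.003, 0], "twist": [0, 0, 0.03], "fingers": -1}, {"translation": [0.01, 0.003, 0], "twist": [0, 0, 0.03], "fingers": -1}])

```text
time: 7.72
eef_pos: [0.494, 0.1434, 0.0603]
tcp_rot: [0.101, 0.995, -0.0, 0.0]
contact_force: [-0.3, 0.1, -0.3]
opening: 0.428
finger_force: 41.5
```

```bash
python3 - <<'E'
from plan import *
Q=(.502,.1405)
plan([[(*Q,.0205,78.6,-1,3)]])
E
```

```text
at [0.494  0.1434 0.0603]
  3x t=[-0.011, -0.002, 0.053] tz=-0.0 f=-1  need 0.6
  ->  [0.5018 0.1402 0.0205] 78.4
```

Call:
arm_command(steps=[{"translation": [-0.011, -0.002, 0.02], "twist": [0, 0, 0], "fingers": -1}, {"translation": [-0.011, -0.002, 0.04], "twist": [0, 0, 0], "fingers": -1}, {"translation": [-0.011, -0.002, 0.052], "twist": [0, 0, 0], "fingers": -1}, {"translation": [-0.011, -0.002, 0.052], "twist": [0, 0, 0], "fingers": -1}, {"translation": [-0.011, -0.002, 0.052], "twist": [0, 0, 0], "fingers": 0.2}])

```text
time: 8.35
eef_pos: [0.5012, 0.1403, 0.0209]
tcp_rot: [0.102, 0.995, -0.0, -0.0]
contact_force: [0.1, -0.3, -0.5]
opening: 0.598
finger_force: 0.0
```

Call:
arm_command(steps=[{"translation": [0, 0, 0], "twist": [0, 0, 0], "fingers": 0.4}, {"translation": [0, 0, 0], "twist": [0, 0, 0], "fingers": 0.4}, {"translation": [0, 0, -0.06], "twist": [0, 0, 0], "fingers": 1}, {"translation": [0, 0, -0.122], "twist": [0, 0, 0], "fingers": 1}, {"translation": [0, 0, -0.122], "twist": [0, 0, 0], "fingers": 1}])

```text
time: 8.98
eef_pos: [0.5047, 0.1406, 0.1174]
tcp_rot: [0.101, 0.995, 0.001, 0.005]
contact_force: [-0.2, 0.1, -0.4]
opening: 0.999
finger_force: 0.0
```

```bash
python3 - <<'E'
from plan import *
M=(.5018,.0199);K=(.65,.02)
plan([[(*M,.11,65.5,1,5)]])
from h import *
cv2.imwrite("pics/o3.png",ortho(read_camera("side")))
E
```

```text
at [0.5047 0.1406 0.1174]
  5x t=[-0.029, -0.158, 0.01] tz=0.21 f=1  need 1.9
  ->  [0.5021 0.0202 0.1099] 65.8
```

View pics/o3.png

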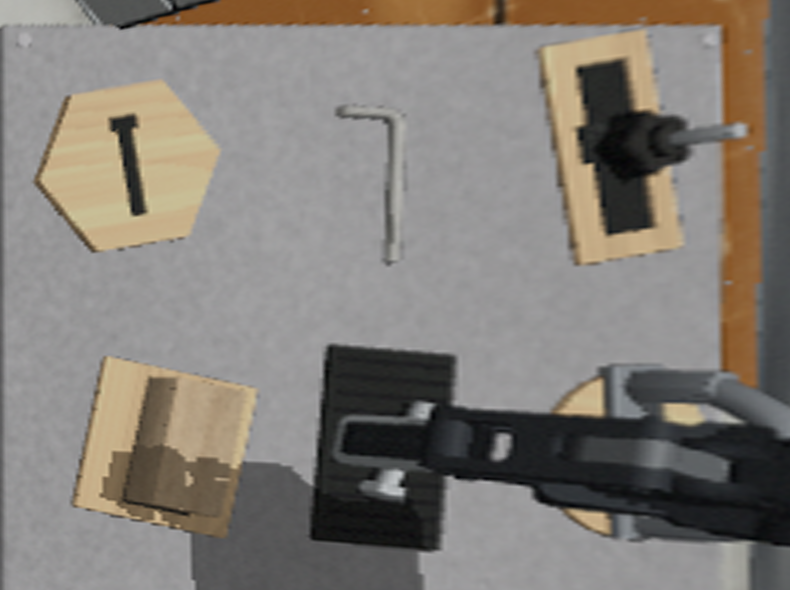

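The block sits on its outline on the square board. The bolt outline on the six-sided board runs (124,118)–(138,214) in the side ortho, so yaw is about +8.4°. Next: bolt from the mat to the six-sided board.

Call:
arm_command(steps=[{"translation": [-0.029, -0.158, 0.01], "twist": [0, 0, 0.21], "fingers": 1}, {"translation": [-0.029, -0.158, 0.01], "twist": [0, 0, 0.21], "fingers": 1}, {"translation": [-0.029, -0.158, 0.01], "twist": [0, 0, 0.21], "fingers": 1}, {"translation": [-0.029, -0.158, 0.01], "twist": [0, 0, 0.21], "fingers": 1}])

```text
time: 9.52
eef_pos: [0.4978, 0.02, 0.1038]
tcp_rot: [0.21, 0.978, 0.0, -0.001]
contact_force: [-1.0, 0.7, -0.0]
opening: 0.998
finger_force: 0.0
```

```bash
python3 - <<'E'
from plan import *
M=(.5018,.0199);H=(.6575,.162)
plan([[(*M,.0195,65.7,1,2),],[(*M,.07,65.7,-1,1),(*H,.07,98.5,-1,4)]])
E
```

```text
at [0.4978 0.02   0.1038]
  2x t=[-0.005, 0.002, 0.112] tz=-0.0 f=1  need 1.3
  ->  [0.5018 0.0199 0.0198] 65.7
  1x t=[0.0, 0.0, -0.067] tz=-0.0 f=-1  need 0.8
  4x t=[-0.111, 0.258, -0.067] tz=-0.55 f=-1  need 3.4
  ->  [0.6573 0.1619 0.07  ] 98.7
```

Call:
arm_command(steps=[{"translation": [-0.005, 0.002, 0.07], "twist": [0, 0, 0], "fingers": 1}, {"translation": [-0.005, 0.002, 0.112], "twist": [0, 0, 0], "fingers": 1}, {"translation": [-0.005, 0.002, 0.112], "twist": [0, 0, 0], "fingers": 1}, {"translation": [-0.005, 0.002, 0.112], "twist": [0, 0, 0], "fingers": -1}, {"translation": [-0.005, 0.002, 0.112], "twist": [0, 0, 0], "fingers": -1}])

```text
time: 10.15
eef_pos: [0.5043, 0.0199, 0.0229]
tcp_rot: [0.21, 0.978, 0.0, 0.002]
contact_force: [0.4, 0.3, -0.5]
opening: 0.603
finger_force: 0.0
```

Call:
arm_command(steps=[{"translation": [0, 0, 0], "twist": [0, 0, 0], "fingers": -1}, {"translation": [0, 0, 0], "twist": [0, 0, 0], "fingers": -1}, {"translation": [0, 0, 0], "twist": [0, 0, 0], "fingers": -1}, {"translation": [0, 0, 0], "twist": [0, 0, 0], "fingers": -1}, {"translation": [0, 0, 0], "twist": [0, 0, 0], "fingers": -1}])

```text
time: 10.78
eef_pos: [0.5036, 0.0195, 0.0221]
tcp_rot: [0.21, 0.978, 0.0, 0.001]
contact_force: [-1.1, 0.5, 6.1]
opening: 0.159
finger_force: 40.7
```

Call:
arm_command(steps=[{"translation": [0, 0, -0.067], "twist": [0, 0, 0], "fingers": -1}, {"translation": [-0.111, 0.258, -0.067], "twist": [0, 0, -0.55], "fingers": -1}, {"translation": [-0.111, 0.258, -0.067], "twist": [0, 0, -0.55], "fingers": -1}, {"translation": [-0.111, 0.258, -0.067], "twist": [0, 0, -0.55], "fingers": -1}, {"translation": [-0.111, 0.258, -0.067], "twist": [0, 0, -0.55], "fingers": -1}])

```text
time: 11.4
eef_pos: [0.6598, 0.1641, 0.0708]
tcp_rot: [-0.078, 0.997, 0.0, 0.0]
contact_force: [-0.2, -1.5, 0.1]
opening: 0.162
finger_force: 40.0
```

Call:
arm_command(steps=[{"translation": [0, 0, 0], "twist": [0, 0, 0], "fingers": -1}, {"translation": [0, 0, 0], "twist": [0, 0, 0], "fingers": -1}, {"translation": [0, 0, 0], "twist": [0, 0, 0], "fingers": -1}])

```text
time: 11.78
eef_pos: [0.6572, 0.1608, 0.071]
tcp_rot: [-0.076, 0.997, -0.0, -0.001]
contact_force: [-1.0, -0.6, -0.2]
opening: 0.162
finger_force: 40.0
```

```bash
python3 - <<'E'
from plan import *
H=(.6575,.162)
plan([[(*H,.0205,98.5,-1,2),]])
E
```

```text
at [0.6572 0.1608 0.071 ]
  2x t=[-0.001, 0.001, 0.067] tz=0.0 f=-1  need 0.8
  ->  [0.6578 0.1617 0.0208] 98.7
```

Call:
arm_command(steps=[{"translation": [-0.001, 0.001, 0.03], "twist": [0, 0, 0], "fingers": -1}, {"translation": [-0.001, 0.001, 0.055], "twist": [0, 0, 0], "fingers": -1}, {"translation": [-0.001, 0.001, 0.065], "twist": [0, 0, 0], "fingers": -1}, {"translation": [-0.001, 0.001, 0.065], "twist": [0, 0, 0], "fingers": -1}, {"translation": [-0.001, 0.001, 0.065], "twist": [0, 0, 0], "fingers": 0}])

```text
time: 12.4
eef_pos: [0.6585, 0.1626, 0.0218]
tcp_rot: [-0.076, 0.997, 0.0, -0.0]
contact_force: [0.0, 0.1, -0.1]
opening: 0.356
finger_force: 0.0
```

Call:
arm_command(steps=[{"translation": [0, 0, 0], "twist": [0, 0, 0], "fingers": 0}, {"translation": [0, 0, 0], "twist": [0, 0, 0], "fingers": 0}, {"translation": [0, 0, -0.06], "twist": [0, 0, 0], "fingers": 0}, {"translation": [0, 0, -0.12], "twist": [0, 0, 0], "fingers": 0}, {"translation": [0, 0, -0.12], "twist": [0, 0, 0], "fingers": 0}])

```text
time: 13.02
eef_pos: [0.6623, 0.1631, 0.1185]
tcp_rot: [-0.076, 0.997, 0.0, 0.005]
contact_force: [0.7, -0.2, 0.3]
opening: 0.503
finger_force: 0.0
```

```bash
python3 - <<'E'
from plan import *
K=(.670,-.113)
plan([[(.65,.0,.13,90,0,3),(*K,.13,90,0,3)]])
E
```

```text
at [0.6623 0.1631 0.1185]
  3x t=[0.049, -0.212, -0.015] tz=0.15 f=0  need 2.6
  3x t=[0.046, -0.365, -0.015] tz=0.15 f=0  need 1.8
  ->  [ 0.6698 -0.1127  0.1297] 89.7
```

Call:
arm_command(steps=[{"translation": [0.046, -0.365, -0.015], "twist": [0, 0, 0.15], "fingers": 0}, {"translation": [0.046, -0.365, -0.015], "twist": [0, 0, 0.15], "fingers": 0}, {"translation": [0.046, -0.365, -0.015], "twist": [0, 0, 0.15], "fingers": 0}, {"translation": [0.046, -0.365, -0.015], "twist": [0, 0, 0.15], "fingers": 0}, {"translation": [0.046, -0.365, -0.015], "twist": [0, 0, 0.15], "fingers": 0}])

```text
time: 13.65
eef_pos: [0.6656, -0.1164, 0.1227]
tcp_rot: [0.004, 1.0, 0.0, -0.001]
contact_force: [0.6, 1.1, 0.7]
opening: 0.499
finger_force: 0.0
```

Call:
arm_command(steps=[{"translation": [0, 0, 0], "twist": [0, 0, 0], "fingers": 0}, {"translation": [0, 0, 0], "twist": [0, 0, 0], "fingers": 0}])

```text
time: 13.9
eef_pos: [0.6659, -0.1115, 0.1229]
tcp_rot: [0.002, 1.0, 0.001, -0.001]
contact_force: [-0.8, 0.0, -0.1]
opening: 0.502
finger_force: 0.0
```

```bash
python3 - <<'E'
from plan import *
K=(.670,-.113);M=(.502,.02)
plan([[(*K,.038,90,0,2)],[(*K,.11,90,-1,2),(*M,.11,90,-1,3)]])
from h import *
cv2.imwrite("pics/o4.png",ortho(read_camera("side")))
E
```

```text
at [ 0.6659 -0.1115  0.1229]
  2x t=[-0.005, -0.002, 0.113] tz=-0.0 f=0  need 1.4
  ->  [ 0.6696 -0.1131  0.0382] 89.8
  2x t=[-0.0, 0.0, -0.096] tz=-0.0 f=-1  need 1.2
  3x t=[0.224, 0.177, -0.096] tz=-0.0 f=-1  need 3.4
  ->  [0.5021 0.0203 0.1102] 89.8
```

View pics/o4.png

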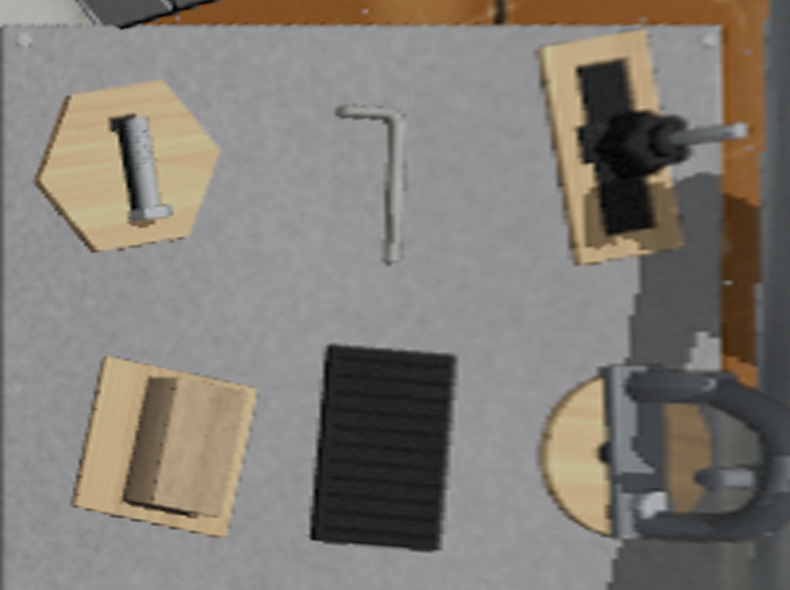

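The bolt lies along its outline on the six-sided board (centre about (141,166), with parallax), and the block is fine. Now the knob.

Call:
arm_command(steps=[{"translation": [-0.005, -0.002, 0.06], "twist": [0, 0, 0], "fingers": 0}, {"translation": [-0.005, -0.002, 0.113], "twist": [0, 0, 0], "fingers": 0}, {"translation": [-0.005, -0.002, 0.113], "twist": [0, 0, 0], "fingers": -1}, {"translation": [-0.005, -0.002, 0.113], "twist": [0, 0, 0], "fingers": -1}, {"translation": [-0.005, -0.002, 0.113], "twist": [0, 0, 0], "fingers": -1}])

```text
time: 14.58
eef_pos: [0.6718, -0.1146, 0.0419]
tcp_rot: [0.002, 1.0, -0.001, 0.002]
contact_force: [0.8, 0.3, 0.5]
opening: 0.069
finger_force: 39.0
```

Call:
arm_command(steps=[{"translation": [0, 0, 0], "twist": [0, 0, 0], "fingers": -1}, {"translation": [0, 0, 0], "twist": [0, 0, 0], "fingers": -1}, {"translation": [0, 0, 0], "twist": [0, 0, 0], "fingers": -1}])

```text
time: 14.95
eef_pos: [0.6707, -0.1149, 0.0404]
tcp_rot: [0.002, 1.0, -0.0, 0.001]
contact_force: [-0.0, 0.6, 3.2]
opening: 0.065
finger_force: 39.4
```

Call:
arm_command(steps=[{"translation": [0, 0, -0.06], "twist": [0, 0, 0], "fingers": -1}, {"translation": [0.224, 0.177, -0.08], "twist": [0, 0, 0], "fingers": -1}, {"translation": [0.224, 0.177, -0.08], "twist": [0, 0, 0], "fingers": -1}, {"translation": [0.224, 0.177, -0.08], "twist": [0, 0, 0], "fingers": -1}, {"translation": [0.224, 0.177, -0.08], "twist": [0, 0, 0], "fingers": -1}])

```text
time: 15.58
eef_pos: [0.4995, 0.0207, 0.0985]
tcp_rot: [0.002, 1.0, 0.0, -0.001]
contact_force: [0.3, -0.6, 0.1]
opening: 0.069
finger_force: 39.1
```

Call:
arm_command(steps=[{"translation": [0, 0, 0], "twist": [0, 0, 0], "fingers": -1}, {"translation": [0, 0, 0], "twist": [0, 0, 0], "fingers": -1}, {"translation": [0, 0, 0.04], "twist": [0, 0, 0], "fingers": -1}, {"translation": [0, 0, 0.07], "twist": [0, 0, 0], "fingers": -1}, {"translation": [0, 0, 0.07], "twist": [0, 0, 0], "fingers": -1}])

```text
time: 16.2
eef_pos: [0.502, 0.0182, 0.0447]
tcp_rot: [0.003, 1.0, 0.0, -0.002]
contact_force: [-0.6, -0.1, 0.6]
opening: 0.069
finger_force: 39.1
```

Call:
arm_command(steps=[{"translation": [0, 0, 0.003], "twist": [0, 0, 0], "fingers": -1}, {"translation": [0, 0, 0.006], "twist": [0, 0, 0], "fingers": -1}, {"translation": [0, 0, 0.006], "twist": [0, 0, 0], "fingers": -1}])

```text
time: 16.58
eef_pos: [0.5031, 0.0188, 0.0427]
tcp_rot: [0.002, 1.0, -0.0, 0.001]
contact_force: [0.2, 0.5, 0.8]
opening: 0.068
finger_force: 39.1
```

Call:
arm_command(steps=[{"translation": [0, 0, 0.0025], "twist": [0, 0, 0], "fingers": -1}, {"translation": [0, 0, 0.0025], "twist": [0, 0, 0], "fingers": -1}, {"translation": [0, 0, 0.0025], "twist": [0, 0, 0], "fingers": -0.3}, {"translation": [0, 0, 0.0025], "twist": [0, 0, 0], "fingers": -0.3}, {"translation": [0, 0, -0.05], "twist": [0, 0, 0], "fingers": -0.3}])

```text
time: 17.2
eef_pos: [0.4997, 0.0193, 0.0769]
tcp_rot: [0.002, 1.0, 0.001, -0.004]
contact_force: [0.5, 0.2, 0.4]
opening: 0.349
finger_force: 0.0
```

Call:
arm_command(steps=[{"translation": [0, 0, -0.08], "twist": [0, 0, 0], "fingers": 1}, {"translation": [0, 0, -0.12], "twist": [0, 0, 0], "fingers": 1}, {"translation": [0, 0, -0.12], "twist": [0, 0, 0], "fingers": 1}])

```text
time: 17.58
eef_pos: [0.5047, 0.0186, 0.173]
tcp_rot: [0.002, 1.0, -0.001, 0.004]
contact_force: [-0.1, -0.1, -0.6]
opening: 0.964
finger_force: 0.0
```

```bash
python3 - <<'E'
from plan import *
C=(.499,-.114)
plan([[(*C,.17,92,1,3)]])
from h import *
cv2.imwrite("pics/o5.png",ortho(read_camera("side")))
E
```

```text
at [0.5047 0.0186 0.173 ]
  3x t=[0.007, -0.177, 0.004] tz=-0.04 f=1  need 2.1
  ->  [ 0.4989 -0.1141  0.17  ] 92.1
```

View pics/o5.png

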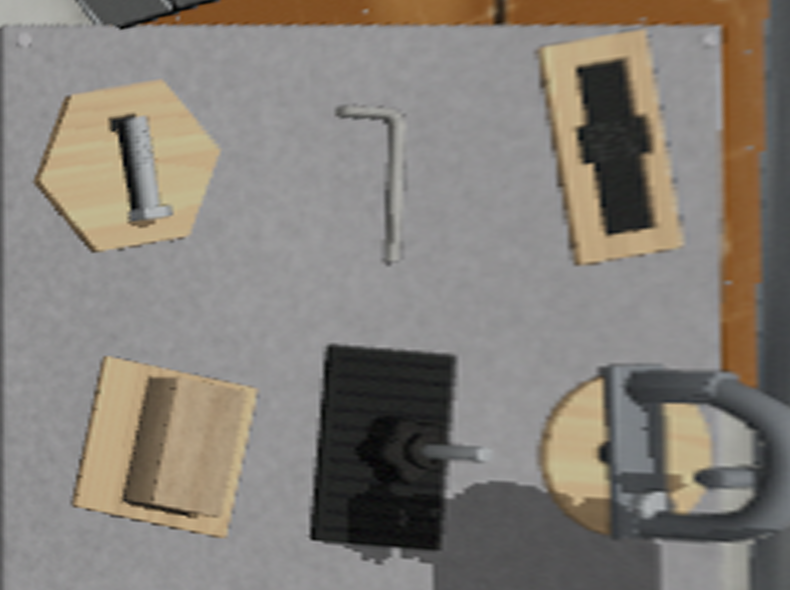

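The knob stands on the mat with its tip at (485,453). The long-board outline is symmetric, so the origin is the foot centre. Next is the bracket.

Call:
arm_command(steps=[{"translation": [0.007, -0.177, 0.004], "twist": [0, 0, -0.04], "fingers": 1}, {"translation": [0.007, -0.177, 0.004], "twist": [0, 0, -0.04], "fingers": 1}, {"translation": [0.007, -0.177, 0.004], "twist": [0, 0, -0.04], "fingers": 1}, {"translation": [0.007, -0.177, 0.004], "twist": [0, 0, -0.04], "fingers": 1}, {"translation": [0.007, -0.177, 0.004], "twist": [0, 0, -0.04], "fingers": 1}], grip_force=60)

```text
time: 18.25
eef_pos: [0.4963, -0.1124, 0.1656]
tcp_rot: [-0.019, 1.0, 0.001, -0.001]
contact_force: [-0.3, 0.0, 0.6]
opening: 0.996
finger_force: 0.0
```

```bash
python3 - <<'E'
from plan import *
C=(.499,-.114)
plan([[(*C,.04,92,1,3)]])
E
```

```text
at [ 0.4963 -0.1124  0.1656]
  3x t=[-0.003, -0.002, 0.167] tz=0.0 f=1  need 2.0
  ->  [ 0.4986 -0.1138  0.0403] 92.2
```

Call:
arm_command(steps=[{"translation": [-0.003, -0.002, 0.06], "twist": [0, 0, 0], "fingers": 1}, {"translation": [-0.003, -0.002, 0.12], "twist": [0, 0, 0], "fingers": 1}, {"translation": [-0.003, -0.002, 0.167], "twist": [0, 0, 0], "fingers": 1}, {"translation": [-0.003, -0.002, 0.167], "twist": [0, 0, 0], "fingers": -0.2}, {"translation": [-0.003, -0.002, 0.167], "twist": [0, 0, 0], "fingers": -1}])

```text
time: 18.88
eef_pos: [0.5001, -0.1148, 0.0427]
tcp_rot: [-0.019, 1.0, -0.0, 0.001]
contact_force: [1.1, -0.5, -0.1]
opening: 0.601
finger_force: 0.0
```

Call:
arm_command(steps=[{"translation": [0, 0, 0], "twist": [0, 0, 0], "fingers": -1}, {"translation": [0, 0, 0], "twist": [0, 0, 0], "fingers": -1}, {"translation": [0, 0, 0], "twist": [0, 0, 0], "fingers": -1}, {"translation": [0, 0, 0], "twist": [0, 0, 0], "fingers": -1}, {"translation": [0, 0, 0], "twist": [0, 0, 0], "fingers": -1}])

```text
time: 19.5
eef_pos: [0.5007, -0.1158, 0.0435]
tcp_rot: [-0.019, 1.0, -0.001, 0.002]
contact_force: [-0.6, 0.8, 7.2]
opening: 0.296
finger_force: 63.4
```

```bash
python3 - <<'E'
from plan import *
s=get_state();p=s["eef_pos"];L=(.668,-.109)
plan([[(p[0],p[1],p[2]+.05,92,-1,1),(*L,p[2]+.05,99.3,-1,4)]])
E
```

```text
at [ 0.5007 -0.1158  0.0435]
  1x t=[0.0, 0.0, -0.067] tz=0.0 f=-1  need 0.8
  4x t=[-0.223, 0.001, -0.067] tz=-0.12 f=-1  need 2.7
  ->  [ 0.6678 -0.1089  0.0937] 99.3
```

Call:
arm_command(steps=[{"translation": [0, 0, -0.067], "twist": [0, 0, 0], "fingers": -1}, {"translation": [-0.1, 0, -0.067], "twist": [0, 0, -0.06], "fingers": -1}, {"translation": [-0.18, 0.001, -0.067], "twist": [0, 0, -0.12], "fingers": -1}, {"translation": [-0.224, 0.001, -0.067], "twist": [0, 0, -0.12], "fingers": -1}, {"translation": [-0.224, 0.001, -0.067], "twist": [0, 0, -0.12], "fingers": -1}])

```text
time: 20.12
eef_pos: [0.6688, -0.1081, 0.091]
tcp_rot: [-0.082, 0.997, -0.0, 0.0]
contact_force: [-0.7, 0.3, -2.6]
opening: 0.293
finger_force: 62.2
```

Call:
arm_command(steps=[{"translation": [0, 0, 0], "twist": [0, 0, 0], "fingers": -1}, {"translation": [0, 0, 0], "twist": [0, 0, 0], "fingers": -1}])

```text
time: 20.38
eef_pos: [0.6654, -0.1082, 0.0912]
tcp_rot: [-0.081, 0.997, 0.0, -0.001]
contact_force: [-0.5, 0.4, -1.6]
opening: 0.293
finger_force: 62.2
```

```bash
python3 - <<'E'
from plan import *
plan([[(.669,-.109,.0445,99.3,-1,2)]])
E
```

```text
at [ 0.6654 -0.1082  0.0912]
  2x t=[-0.005, -0.002, 0.062] tz=0.0 f=-1  need 0.7
  ->  [ 0.6694 -0.1091  0.0447] 99.3
```

Call:
arm_command(steps=[{"translation": [-0.004, -0.001, 0.03], "twist": [0, 0, 0], "fingers": -1}, {"translation": [-0.004, -0.001, 0.055], "twist": [0, 0, 0], "fingers": -1}, {"translation": [-0.004, -0.001, 0.061], "twist": [0, 0, 0], "fingers": -1}, {"translation": [-0.004, -0.001, 0.063], "twist": [0, 0, 0], "fingers": -1}, {"translation": [-0.004, -0.001, 0.063], "twist": [0, 0, 0], "fingers": -1}])

```text
time: 21.0
eef_pos: [0.67, -0.1085, 0.0439]
tcp_rot: [-0.081, 0.997, 0.0, 0.0]
contact_force: [-0.4, 0.2, -0.6]
opening: 0.293
finger_force: 62.3
```

Call:
arm_command(steps=[{"translation": [0, 0, 0], "twist": [0, 0, 0], "fingers": 0.2}, {"translation": [0, 0, 0], "twist": [0, 0, 0], "fingers": 0.2}, {"translation": [0, 0, 0], "twist": [0, 0, 0], "fingers": 0.2}, {"translation": [0, 0, -0.06], "twist": [0, 0, 0], "fingers": 0.2}, {"translation": [0, 0, -0.1], "twist": [0, 0, 0], "fingers": 0.2}])

```text
time: 21.62
eef_pos: [0.6707, -0.1087, 0.1212]
tcp_rot: [-0.081, 0.997, -0.0, 0.001]
contact_force: [0.1, -0.5, 0.2]
opening: 0.599
finger_force: 0.0
```

```bash
python3 - <<'E'
from plan import *
M=(.5025,.0190)
plan([[(*M,.13,90,0,4)]])
E
```

```text
at [ 0.6707 -0.1087  0.1212]
  4x t=[0.194, 0.204, -0.012] tz=0.16 f=0  need 3.4
  ->  [0.5023 0.0187 0.1302] 89.7
```

Call:
arm_command(steps=[{"translation": [0, 0, -0.03], "twist": [0, 0, 0], "fingers": 0}, {"translation": [0.194, 0.204, -0.012], "twist": [0, 0, 0.16], "fingers": 0}, {"translation": [0.194, 0.204, -0.012], "twist": [0, 0, 0.16], "fingers": 0}, {"translation": [0.194, 0.204, -0.012], "twist": [0, 0, 0.16], "fingers": 0}, {"translation": [0.194, 0.204, -0.012], "twist": [0, 0, 0.16], "fingers": 0}], grip_force=40)

```text
time: 22.25
eef_pos: [0.498, 0.0208, 0.127]
tcp_rot: [0.001, 1.0, 0.0, -0.002]
contact_force: [0.0, -0.2, 0.4]
opening: 0.5
finger_force: 0.0
```

Call:
arm_command(steps=[{"translation": [0, 0, 0], "twist": [0, 0, 0], "fingers": 0}, {"translation": [0, 0, 0], "twist": [0, 0, 0], "fingers": 0}])

```text
time: 22.5
eef_pos: [0.5026, 0.0184, 0.1289]
tcp_rot: [0.002, 1.0, -0.0, 0.001]
contact_force: [0.2, -0.8, 0.0]
opening: 0.5
finger_force: 0.0
```

```bash
python3 - <<'E'
from plan import *
M=(.5025,.0190)
plan([[(*M,.04,90,0,4)]])
from h import *
cv2.imwrite("pics/o6.png",ortho(read_camera("side")))
E
```

```text
at [0.5026 0.0184 0.1289]
  4x t=[0.0, 0.001, 0.119] tz=-0.0 f=0  need 1.4
  ->  [0.5026 0.0192 0.0397] 89.7
```

View pics/o6.png

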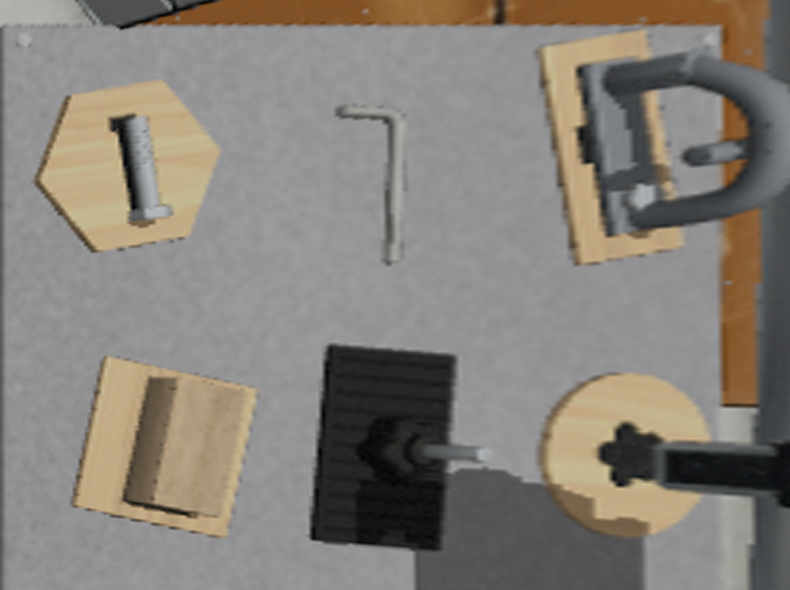

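The bracket stands on its outline on the long board. The knob goes from the mat to the round board at (627,455).

Call:
arm_command(steps=[{"translation": [0, 0.001, 0.06], "twist": [0, 0, 0], "fingers": 0}, {"translation": [0, 0.001, 0.119], "twist": [0, 0, 0], "fingers": 0}, {"translation": [0, 0.001, 0.119], "twist": [0, 0, 0], "fingers": -1}, {"translation": [0, 0.001, 0.119], "twist": [0, 0, 0], "fingers": -1}, {"translation": [0, 0.001, 0.119], "twist": [0, 0, 0], "fingers": -1}])

```text
time: 23.18
eef_pos: [0.5037, 0.0192, 0.0414]
tcp_rot: [0.002, 1.0, -0.0, 0.002]
contact_force: [0.3, 0.1, 0.5]
opening: 0.07
finger_force: 39.0
```

Call:
arm_command(steps=[{"translation": [0, 0, 0], "twist": [0, 0, 0], "fingers": -1}, {"translation": [0, 0, 0], "twist": [0, 0, 0], "fingers": -1}, {"translation": [0, 0, 0], "twist": [0, 0, 0], "fingers": -1}])

```text
time: 23.55
eef_pos: [0.5025, 0.0195, 0.0403]
tcp_rot: [0.002, 1.0, -0.0, 0.001]
contact_force: [-0.7, 0.2, 6.1]
opening: 0.066
finger_force: 39.4
```

```bash
python3 - <<'E'
from plan import *
p=get_state()["eef_pos"]
plan([[(.496,-.116,p[2]+.05,90,-1,4)]])
E
```

```text
at [0.5025 0.0195 0.0403]
  4x t=[0.008, -0.181, -0.067] tz=-0.0 f=-1  need 2.3
  ->  [ 0.4959 -0.1162  0.0906] 89.7
```

Call:
arm_command(steps=[{"translation": [0, 0, -0.067], "twist": [0, 0, 0], "fingers": -1}, {"translation": [0.008, -0.181, -0.067], "twist": [0, 0, 0], "fingers": -1}, {"translation": [0.008, -0.181, -0.067], "twist": [0, 0, 0], "fingers": -1}, {"translation": [0.008, -0.181, -0.067], "twist": [0, 0, 0], "fingers": -1}, {"translation": [0.008, -0.181, -0.067], "twist": [0, 0, 0], "fingers": -1}])

```text
time: 24.18
eef_pos: [0.4946, -0.1163, 0.089]
tcp_rot: [0.003, 1.0, 0.0, -0.0]
contact_force: [-0.2, 1.4, -0.1]
opening: 0.064
finger_force: 39.1
```

Call:
arm_command(steps=[{"translation": [0, 0, 0], "twist": [0, 0, 0], "fingers": -1}, {"translation": [0, 0, 0.03], "twist": [0, 0, 0], "fingers": -1}, {"translation": [0, 0, 0.06], "twist": [0, 0, 0], "fingers": -1}, {"translation": [0, 0, 0.065], "twist": [0, 0, 0], "fingers": -1}, {"translation": [0, 0, 0.065], "twist": [0, 0, 0], "fingers": -1}])

```text
time: 24.8
eef_pos: [0.4952, -0.1147, 0.0407]
tcp_rot: [0.001, 1.0, 0.0, -0.0]
contact_force: [0.1, 0.5, -0.9]
opening: 0.067
finger_force: 39.2
```

Call:
arm_command(steps=[{"translation": [0, 0, 0], "twist": [0, 0, 0], "fingers": -1}, {"translation": [0, 0, 0], "twist": [0, 0, 0], "fingers": -1}])

```text
time: 25.05
eef_pos: [0.4951, -0.1157, 0.0408]
tcp_rot: [0.002, 1.0, -0.0, 0.0]
contact_force: [-0.3, -0.2, 0.4]
opening: 0.07
finger_force: 39.2
```

Call:
arm_command(steps=[{"translation": [0, 0, 0], "twist": [0, 0, 0], "fingers": -0.3}, {"translation": [0, 0, 0], "twist": [0, 0, 0], "fingers": -0.3}, {"translation": [0, 0, 0], "twist": [0, 0, 0], "fingers": -0.3}, {"translation": [0, 0, -0.06], "twist": [0, 0, 0], "fingers": -0.3}, {"translation": [0, 0, -0.13], "twist": [0, 0, 0], "fingers": -0.3}])

```text
time: 25.68
eef_pos: [0.494, -0.1158, 0.138]
tcp_rot: [0.002, 1.0, 0.001, -0.002]
contact_force: [0.6, -0.1, -0.6]
opening: 0.354
finger_force: 0.0
```

Call:
arm_command(steps=[{"translation": [0, 0.2, -0.15], "twist": [0, 0, 0], "fingers": 0}, {"translation": [0, 0.2, -0.15], "twist": [0, 0, 0], "fingers": 0}, {"translation": [0, 0.2, -0.15], "twist": [0, 0, 0], "fingers": 0}, {"translation": [0, 0.2, -0.15], "twist": [0, 0, 0], "fingers": 0}, {"translation": [0, 0.2, -0.15], "twist": [0, 0, 0], "fingers": 0}])

```text
time: 26.3
eef_pos: [0.4953, 0.0337, 0.2499]
tcp_rot: [0.002, 1.0, -0.0, -0.001]
contact_force: [-0.7, -0.5, -0.8]
opening: 0.497
finger_force: 0.0
```

```bash
python3 - <<'E'
from h import *
t=ortho(read_camera("top"));s=ortho(read_camera("side"))
cv2.imwrite("pics/o7.png",cv2.resize(np.hstack([t[:560],s[:560]]),(800,284),interpolation=cv2.INTER_AREA))
cv2.imwrite("pics/o8.png",s)
E
```

```text
(no output)
```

View pics/o8.png

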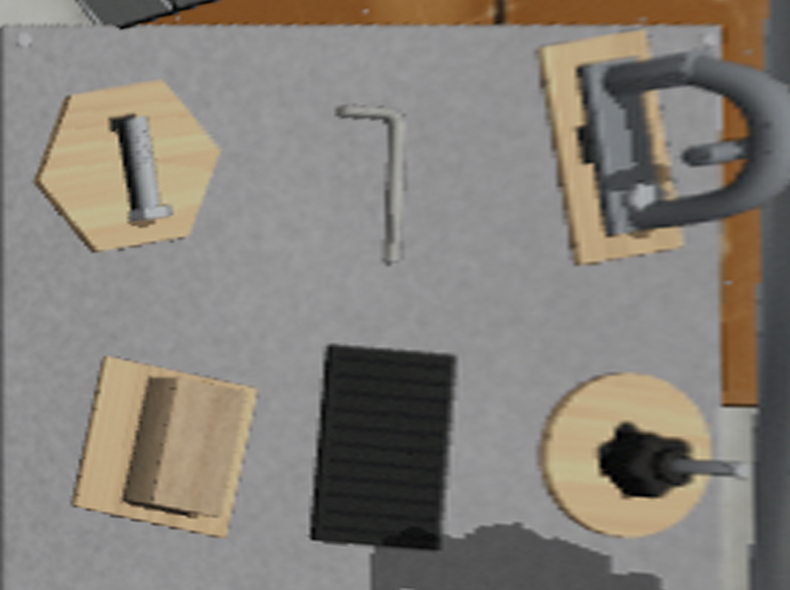

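View pics/o7.png

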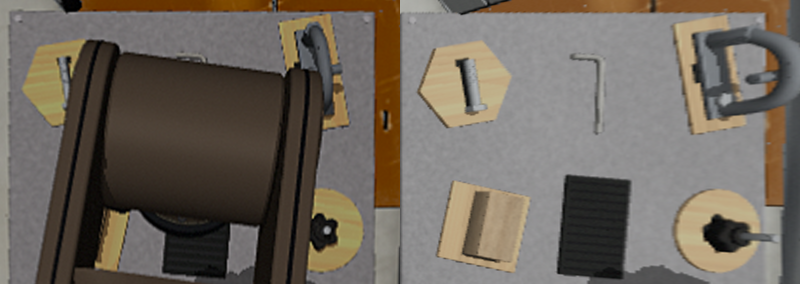

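All four parts sit on their outlines. The knob's stud tip at (742,470) works out to about 3 mm off the round board's centre, and the hex key hasn't moved. Handing in.

```bash
python3 -c "
from plant import sign_off; print(sign_off())"
```

```text
the job is handed in; nothing more can be done
None
```

I handed the job in at about 26 s of the 128 s allowed: the last pictures show all four parts on their own boards along their outlines and the hex key unmoved, but no verdict came back.

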